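Mount the bench peg on the carving block

TASK

Mount the wooden bench peg on the carving block: tilt the oblong eye of its steel tang past the stud's wide T-shaped head, lay the tang level on the seat plate so that the head keeps it from lifting off, and push the peg fully home, its wooden shoulder flush against both stop dowels. Feel your way gently and do not force the parts; let go of the peg at the end and leave the cup, the chisel and the carved figure where they are.

Things in the scene. Friction and masses are not known exactly. Their poses are not given: they have to be found in the camera images.
- peg: Loose bench peg (filing rest), 80 to 130 g, lying flat on the bench. Origin: centre of the eye, on the underside; x along it towards the wooden nose, z up. Steel tang 4 mm thick, 36 wide, x -20 to 48 mm; through eye 26 mm long (x), 16 wide. Pale wooden nose 20 mm thick (z 0 to 20), 56 wide, solid x 48 to 94, two prongs to x 126. Grip the nose's sides near x = 71.
- heel (a point): On the peg: middle of the lower rear edge of the tang, 20 mm behind the eye's centre. The heel bar between this edge and the eye is 7 mm deep and 4 mm thick.
- shoulder (a point): On the peg: middle of the lower edge of the nose's square rear face (the shoulder, 56 mm wide), 48 mm ahead of the eye's centre.
- mount: Fixed dark wooden carving block, x -105 to 50 mm, y -85 to 85, with a rigid steel peg mount on top. Origin straight below the stud; x points to the block's front edge, over which the mounted peg's nose juts (peg x along mount x), z up. To pass the head: tilt about 25 degrees nose up, slide the low heel bar on the plate under the head's rear end, +x, to the neck, then lower the nose.
- seat (a point): On the stud's axis at the top of the seat plate, 45 to 51 mm above the bench (plate x -44 to 50, y -33 to 33); axes as the mount. Stud: round neck 9 mm thick, 7 high, then a brass T head 36 mm long (x -18 to 18), 10 wide, 4 thick. Head longer than eye: a level tang cannot pass. When home, the peg's origin is here and the head overlaps each end of the eye by 5 mm.
- stops (a point): Where the shoulder's lower edge lies when home: 48 mm ahead of the seat point, at plate height. Two rigid steel stop dowels (8 mm thick, 10 high, 25 mm either side of the centre line, axes 4 mm behind this point) touch the shoulder there; the tang passes between them. The peg goes on from in front of them, then is pushed back in -x.
- cup: White ceramic cup, 72 mm across, 75 mm high, origin at the centre of its underside. Leave it alone.
- chisel: Chisel with a wooden handle lying on the bench, 193 mm long, 22 mm thick; origin on the bench near its middle, x towards the blade. Leave it alone.
- figure: Small carved wooden figure, 38 mm across, 37 mm high, origin at the centre of its underside. Leave it alone.
Things that resemble listed ones, but are neither listed nor needed, are in the scene too. Several things look just like the peg: the one meant starts farthest to the robot's left. Several things have the shape of the mount; the one meant has the colours described above.

How it is judged:
At the end, for the whole second after the job is handed in: The peg is level on the seat plate (underside within 2 mm, tilt under 0.05 rad), the stud through its eye, its shoulder against the dowels (less than 1.8 mm short of them, origin within 5 mm of the seat point), in line with the mount within 0.07 rad, released and at rest (x of shoulder in the frame of stops between -0.0025 and 0.0018 m and horizontal distance between peg and seat below 0.005 m and z of peg in the frame of seat between -0.002 and 0.002 m and angle between peg's own z axis and vertical below 0.05 rad and angle between the x axis of peg and the x axis of mount, either way round below 0.07 rad and linear speed of peg below 0.01 m/s); the robot touches nothing.
It fails at once if the peg is forced against the mount (over 20 N) (contact force between peg and mount above 20 N).
It fails at once if the cup is moved more than 20 mm (distance of cup from where it was at the start of the episode above 0.02 m).
It fails at once if the chisel is moved more than 20 mm (distance of chisel from where it was at the start of the episode above 0.02 m).
It fails at once if the carved figure is moved more than 20 mm (distance of figure from where it was at the start of the episode above 0.02 m).
It also fails if it takes over 72 s, if anything falls off the work surface, if the arm or the gripper's body presses on something with over 40 N, if the wrist force passes 120 N, or if a joint passes its speed limit or range.

ROBOT

A 7-joint arm with a two-finger parallel gripper is mounted at the origin on the work surface. World frame = base frame: x ahead of the robot, y to its left, z up, the work surface at z = 0. Lengths are in m, angles in rad, forces in N, time in s.
With the tool pointing down it reaches from about 0.35 to 0.9 m from the base axis. Payload 8.1 kg.
Tool frame: the origin (TCP) lies on the centre line of the jaws, within the pads' length; the fingertips stand 14 mm ahead of it and the grasp point (between the pads) lies 5 mm behind it; z points along the fingers, y is the direction in which the jaws open and shut (so a half turn about z gives the same grasp; the last joint's range is limited). The gripper opens to 92 mm and grips with 3 to 60 N. Pads are 19 mm wide; open, the fingers measure 130 mm over their backs; the gripper's body (75 mm by 190 mm) begins 47 mm behind the grasp point.
Start: joints at [1.163, 0.434, 0.025, 1.573, -0.012, 1.134, -0.075], TCP at [0.188, -0.596, 0.241] pointing down, gripper open.
Joint ranges: [-2.62, 2.62], [-0.44, 2.09], [-1.27, 1.32], [0.08, 2.57], [-1.32, 4.46], [0.12, 2], [-2.74, 2.74]. Speed limits (rad/s): [2.22, 2.22, 3.01, 3.01, 3.14, 3.14, 3.14].

INTERFACE

Orientations are given as a rotation vector (axis times angle).
In Python, from cell import observe, eyes, arm gives the robot as it stands.
- The arm moves only by the tool step_arm, never from a script. Its argument "series" is a list that holds one entry, the list of rows, each a list of 5 numbers: the finger opening in m, from 0 to 0.0918, then the shift along the world's x, y, z in m, then the turn about the world's z in degrees. In form: [[[hand, dx, dy, dz, spin], ...]]. A call has 1 to 20 rows; each row is the pose to reach, as a shift and turn from the pose measured when the call began; what a row does not reach only later rows make up. A row lasts 1/12 s, in which the tool goes at most 41.7 mm and 7.16 degrees, less where a joint would pass 70% of its speed; a pose out of reach is approached as far as the arm can. A call with a gripper value outside its range is refused whole. The fingers move at their own pace and stop on an object; "squeeze" is the grip in N (left out, the last holds). Time passes only in rows, so rows that repeat a pose let the fingers close. It gives the time, the measured TCP pose, the force and the opening at its end, in the units of the state.
- observe(): the state, without advancing time (a new reading comes with each control period).
- eyes.get_image(name): name is "scene" or "top"; returns (picture, depth): 480x640x3 uint8, red, green, blue; 480x640 float32, m along the optical axis (not along the pixel's ray), 0 where there is no reading.
- eyes.camera_params(name): a dict with "intrinsics" (3x3 intrinsics, pixels), "distortion" ([k1, k2, p1, p2, k3] as OpenCV has them; the pictures are not rectified), "position" and "attitude" of the camera in the world. Camera axes: x right, y down, z forward; pixel columns grow to the right and rows downward; lengths in m; the calibration is good to about 2 mm. A picture is of the moment at which its call begins. camera_params takes no time and is no camera call.
- arm.sign_off(): hands the job in, once; it reports no verdict.
The state is a dict: "clock": time; "joints": joint angles; "dq": joint speeds; "joint_efforts": joint torques, N m; "position": TCP position; "ee_rot": TCP orientation; "force": force on the tool from outside, world axes, zero at the start; "ft_torque": the same for the moment, N m; "width": opening from 0.0 (shut) to 1.0 (fully open).
Only numpy, scipy, OpenCV 4.12 (cv2) and the standard library are available. Lean on these libraries where they do the work, as an engineer would, in place of code of your own. Each camera call takes 0.05 s, during which the arm holds its last target.

## Working session

There is one attempt and no reset: what is moved stays moved. The work goes in short steps, Python scripts to look and compute and a tool call to move; the robot and the scene stay as the last step left them, time stands still between calls to the robot, and variables do not carry over. Pictures are saved under pics/ and viewed, and the job is handed in when it is done.

Besides the shell and the picture viewer there is one more tool, called as a command line: name --argument value ..., lists and objects as JSON in quotes. step_arm: Moves the arm, as the interface text tells. Its arguments: {"type":"object","properties":{"series":{"type":"array"},"squeeze":{"type":"number"}},"required":["series"]}

```bash
ls; mkdir -p pics; python3 - <<'E'
from cell import observe, eyes, arm
import cv2,numpy as np
print(observe())
for n in ("scene","top"):
    p,d=eyes.get_image(n); print(n,eyes.camera_params(n))
    cv2.imwrite(f"pics/{n}0.png",p[:,:,::-1]); np.savez(f"pics/{n}0.npz",p=p,d=d)
E
```

```text
pics
{'clock': 0.0, 'joints': array([ 1.16340922,  0.4352284 ,  0.02495462,  1.57406893, -0.01157499,
        1.13399488, -0.07507742]), 'dq': array([-0.00153711,  0.00076259,  0.00116644, -0.00046666, -0.00053416,
        0.00113862, -0.00060395]), 'joint_efforts': array([-3.78776977e-04, -6.67845297e+01,  9.84746888e-01, -3.14448881e+01,
       -6.05962845e-02,  4.29442304e-02,  1.31697066e-04]), 'position': array([ 0.18736461, -0.59575685,  0.23995228]), 'ee_rot': array([-3.10369989e+00, -4.76648424e-01,  6.11384219e-04]), 'force': array([-0.48576638,  0.10726128, -0.02388789]), 'ft_torque': array([-0.04593227, -0.01135033,  0.0357348 ]), 'width': 1.001119060069968}
scene {'intrinsics': array([[517.84763129,   0.        , 319.56993524],
       [  0.        , 517.84763129, 241.78357489],
       [  0.        ,   0.        ,   1.        ]]), 'distortion': array([-0.10101054,  0.        ,  0.        ,  0.        ,  0.        ]), 'position': array([1.21196219, 0.20641907, 0.9229041 ]), 'attitude': array([-1.44556491, -2.23450104,  0.8113797 ])}
top {'intrinsics': array([[552.37495953,   0.        , 320.55665698],
       [  0.        , 552.37495953, 248.97885605],
       [  0.        ,   0.        ,   1.        ]]), 'distortion': array([-0.12578076,  0.        ,  0.        ,  0.        ,  0.        ]), 'position': array([ 0.46973373, -0.07924764,  1.17835452]), 'attitude': array([-2.15890056,  2.21385984, -0.11289335])}
```

View pics/scene0.png

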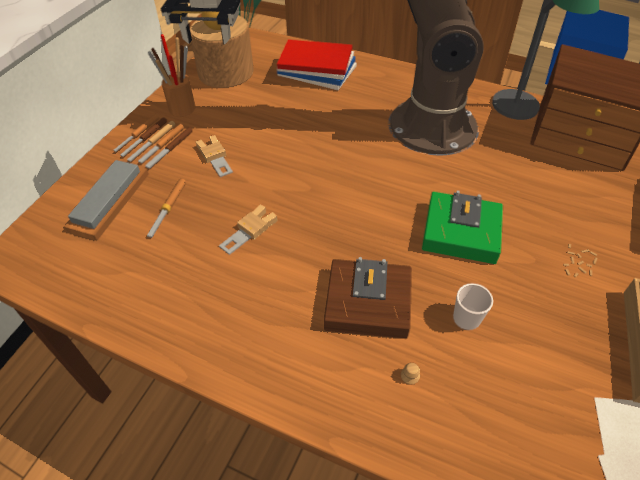

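View pics/top0.png

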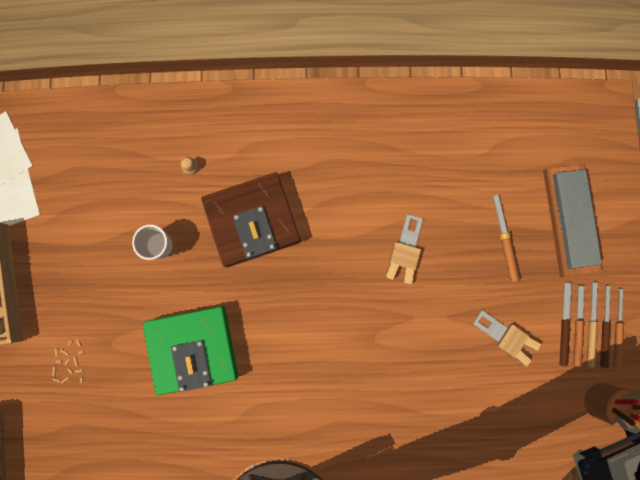

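The scene view shows the dark carving block at about (370,295) and the green lookalike at (463,225). The two pegs are at (250,230) and (215,155). In the top view the image's left is the robot's left, so the peg meant is the one at (406,250). The dark mount's stud is at (254,230), with its front edge towards the robot.

```bash
cat > h.py <<'E'
import numpy as np,cv2
from cell import observe,eyes,arm
from scipy.spatial.transform import Rotation as R
P={n:eyes.camera_params(n) for n in("scene","top")}
def ray(n,uv):
    c=P[n];q=cv2.undistortPoints(np.array(uv,float).reshape(-1,1,2),c['intrinsics'],c['distortion'])[:,0]
    return c['position'],np.c_[q,np.ones(len(q))]@R.from_rotvec(c['attitude']).as_matrix().T
def onz(n,uv,z):
    o,d=ray(n,uv); return o+d*((z-o[2])/d[:,2])[:,None]
def pts(n,uv,dep):
    o,d=ray(n,uv); return o+d*np.array(dep).reshape(-1,1)
def proj(n,X):
    c=P[n];r=R.from_rotvec(c['attitude']).inv();q=cv2.projectPoints(r.apply(np.array(X,float)-c['position']),np.zeros(3),np.zeros(3),c['intrinsics'],c['distortion'])[0]
    return q[:,0]
def snap(n,tag,box=None,s=4):
    p,d=eyes.get_image(n);np.savez(f"pics/{n}{tag}.npz",p=p,d=d)
    if box: 
        a,b,c,e=box;p=cv2.resize(p[b:e,a:c],None,fx=s,fy=s,interpolation=cv2.INTER_CUBIC)
    cv2.imwrite(f"pics/{n}{tag}.png",p[:,:,::-1]);return p,d
E
python3 - <<'E'
from h import *
o=observe();print(R.from_rotvec(o['ee_rot']).as_matrix().round(3))
z=np.load("pics/top0.npz");p,d=z['p'],z['d']
for nm,(a,b,c,e) in dict(mount=(195,165,310,275),peg=(375,205,440,295)).items():
    cv2.imwrite(f"pics/c_{nm}.png",cv2.resize(p[b:e,a:c],None,fx=6,fy=6,interpolation=cv2.INTER_CUBIC)[:,:,::-1])
    vv,uu=np.mgrid[b:e:4,a:c:4]; X=pts("top",np.c_[uu.ravel(),vv.ravel()],d[b:e:4,a:c:4].ravel())
    print(nm);print((X[:,2].reshape(vv.shape)*1000).round().astype(int))
s=np.load("pics/scene0.npz")['p']
cv2.imwrite("pics/c_s.png",cv2.resize(s[190:340,210:420],None,fx=3.8,fy=3.8,interpolation=cv2.INTER_CUBIC)[:,:,::-1])
E
```

```text
[[ 0.954  0.3   -0.001]
 [ 0.3   -0.954  0.001]
 [-0.    -0.001 -1.   ]]
mount
[[  12    1    1    0   -1    4    2    0    1    3    6    0    1    0
     1    2    1    3    4    1    0    0    2    4    0    1    0   -1
    -1]
 [  13    2    1    1    3    1    0   -1    0    2    1   -2    0    3
     0    2    0    2   -1    1    1   -1    1   -5    3    3   -2    0
    -2]
 [   3    1    4    1    0   -1   -3    2   -2   -1   -1   -4    4    2
     0   -4   -1    1   -2    0   40   -1   -2    5    1    0    1    0
     0]
 [  -5   -2    3    2   -2    2   -3   -2    1    3    1   -4   -1    0
     2    3    2   43   44   40   42    0    4   -2   -5    3   -3    3
     2]
 [   3    3    1    2    3    1   -1   -1   -1    3    5    2   -2   -1
    38   41   41   45   42   43   41   43    3    1    2    1    0    1
    -2]
 [  -1    2    5    2    0    1   -2    0    0    1   43   39   39   40
    42   40   44   39   42   39   41   39   -2    4   -1   -1    3    1
     3]
 [   1    1    0    0    1    2    3   -3   38   41   43   41   43   40
    43   42   42   44   40   43   43 
[... 4610 characters left out ...]
5   19   19   14   18   21   20   18    1    1    0
     1    0    2]
 [   5    5    1    2   19   24   -1   -1   22   22   22    2    0   -1
    -1    0    5]
 [1178   -2   -1   15   18   20    2   -1   20   17   -1   -1    4    2
     0   -1   -2]
 [   3   -2   -1   14   18   -2    2   -1   18   20   -2    1   -2   -4
    -2    3    4]
 [   0   -1    5    2    2   -1    4    6   22   21    0   -1   -1   -3
  1178   -1    0]
 [   0    0    2    0    0    0    7    0    1    1    6    4    4    3
    -4   -6   -4]
 [   1    1   -1    3    3    5    1    3    1    1    2   -1    0    0
    -2    0    1]
 [   1    0    2    2    2    0    4    1    2   -2    2   -1    1    1
     0   -2   -5]]
```

View pics/c_mount.png

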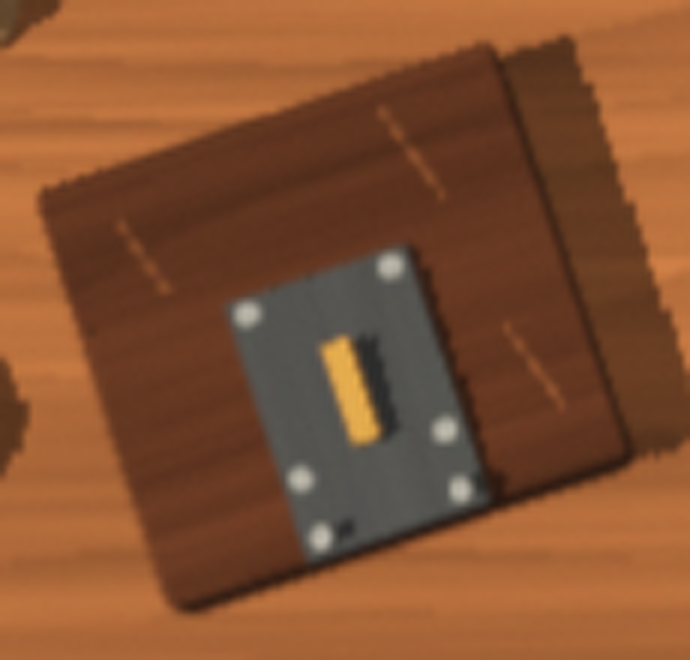

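View pics/c_peg.png

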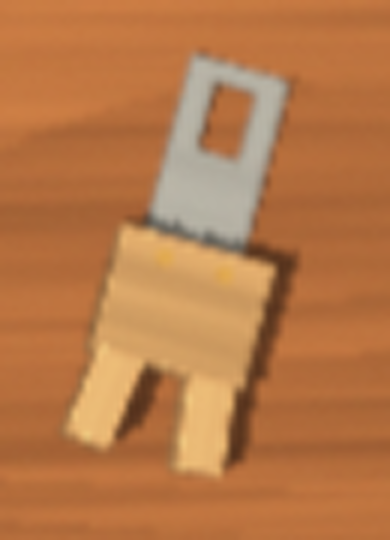

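View pics/c_s.png

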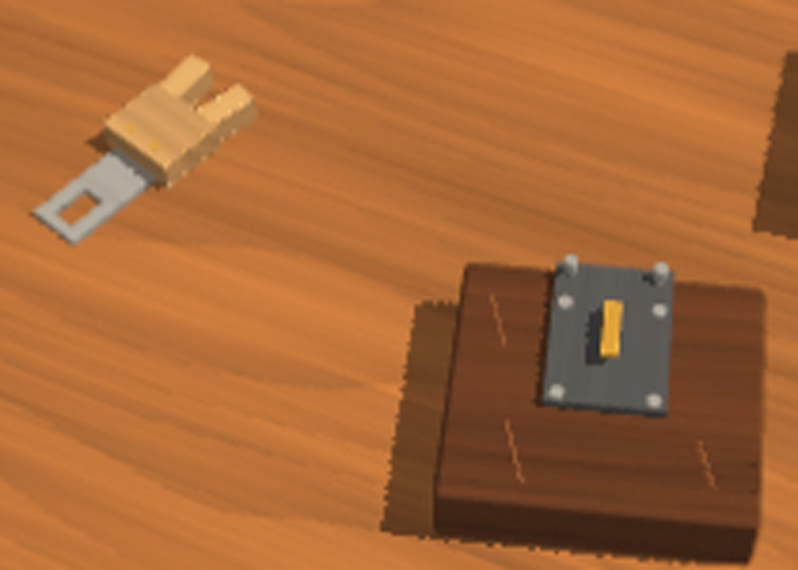

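The top crop shows the brass head at about (253,230). The dowels (round, at the plate's front corners) are at roughly (248.5,254.5) and (272,246.5). The peg's eye is at about (413,225), and its nose points towards the robot. Next I'll measure with masks.

```bash
cat >> h.py <<'E'
def mask(p,kind):
    h=cv2.cvtColor(p,cv2.COLOR_RGB2HSV).astype(int);H,S,V=h[...,0],h[...,1],h[...,2]
    if kind=='brass': return (S>135)&(V>170)&(H>15)&(H<27)
    if kind=='steel': return (S<60)&(V>125)
    if kind=='dark': return (S<60)&(V>45)&(V<115)
    if kind=='wood': return (H>=13)&(H<26)&(V>150)&(S>70)&(S<150)
def rect(m,box,n,z):
    """largest blob in box -> rectangle fitted in world coords at plane z"""
    a,b,c,e=box;mm=np.zeros(m.shape,np.uint8);mm[b:e,a:c]=m[b:e,a:c]
    k,l,st,ce=cv2.connectedComponentsWithStats(mm);i=1+np.argmax(st[1:,4])
    vv,uu=np.nonzero(l==i);X=onz(n,np.c_[uu,vv],z)[:,:2];
    r=cv2.minAreaRect((X*1000).astype(np.float32));return r,X.mean(0),len(uu),(uu.mean(),vv.mean())
E
python3 - <<'E'
from h import *
z=np.load("pics/top0.npz");p=z['p']
for k,box,zz in [('brass',(195,165,310,275),.059),('dark',(195,165,310,275),.048),('wood',(375,205,440,295),.02),('steel',(375,205,440,295),.004)]:
    m=mask(p,k);r=rect(m,box,"top",zz);print(k,r)
    cv2.imwrite(f"pics/m_{k}.png",np.uint8(m)*255)
# dowels tops
m=mask(p,'steel').astype(np.uint8);k,l,st,ce=cv2.connectedComponentsWithStats(m[165:275,195:310])
for i in range(1,k):
    if st[i,4]>4: c=ce[i]+[195,165]; print(c.round(1),st[i,4],onz("top",[c],.058)[0].round(4))
z=np.load("pics/scene0.npz");p=z['p']
for k,box,zz in [('brass',(320,250,420,340),.059),('dark',(345,250,420,302),.048),('wood',(210,190,290,260),.02),('steel',(210,190,290,260),.004)]:
    m=mask(p,k);print('S',k,rect(m,box,"scene",zz))
E
```

```text
brass (((607.6514282226562, 36.47816467285156), (35.1484260559082, 8.388101577758789), 17.463865280151367), array([0.6074489 , 0.03634249]), 76, (np.float64(252.81578947368422), np.float64(229.8421052631579)))
dark (((604.2894287109375, 34.61351776123047), (94.03282165527344, 65.47145080566406), 17.10711097717285), array([0.60355484, 0.03428121]), 1192, (np.float64(254.41359060402684), np.float64(232.35989932885906)))
wood (((534.118408203125, -274.240478515625), (57.93305587768555, 79.65312194824219), 72.686767578125), array([ 0.53749249, -0.27534456]), 863, (np.float64(403.1390498261877), np.float64(261.4797219003476)))
steel (((605.8092651367188, -297.5738220214844), (35.36331558227539, 63.154727935791016), 72.4858169555664), array([ 0.60386113, -0.29694714]), 371, (np.float64(410.6657681940701), np.float64(230.93261455525607)))
[259.5 208.9] 15 [0.6505 0.0222 0.058 ]
[235.5 216.7] 14 [0.6355 0.0716 0.058 ]
[268.5 236.1] 15 [0.5939 0.0045 0.058 ]
[244.7 244.5] 14 [0.5779 0.0534 0.058 ]
[271.2 246.2] 13 [ 0.5732 -0.0006  0.058 ]
[247.9 254.2] 12 [0.558  0.0472 0.058 ]
S brass (((606.464111328125, 35.88153076171875), (33.8566780090332, 8.80111312866211), 16.432106018066406), array([0.60671457, 0.03586736]), 63, (np.float64(370.46031746031747), np.float64(275.6031746031746)))
S dark (((606.3959350585938, 35.3201904296875), (95.95738983154297, 65.27128601074219), 17.38996124267578), array([0.60832928, 0.03600982]), 1044, (np.float64(369.8927203065134), np.float64(279.47222222222223)))
S wood (((540.0206298828125, -270.5672607421875), (66.90679931640625, 87.19558715820312), 73.99475860595703), array([ 0.53869839, -0.26981188]), 627, (np.float64(257.6299840510367), np.float64(220.81020733652312)))
S steel (((605.9686279296875, -297.8612060546875), (37.15520095825195, 63.13515853881836), 72.92950439453125), array([ 0.60416161, -0.29650753]), 265, (np.float64(234.6188679245283), np.float64(241.22641509433961)))
```

Results:
- **Mount:** seat at about (0.607, 0.036), yaw about 197.3°.
- **Peg:** origin at about (0.617, −0.3005), yaw about 162.6°. The grip point is about (0.549, −0.279).

The tool has to spin about −35° to grasp.

step_arm --series '[[[0.0918,0.18,0.16,-0.05,-17],[0.0918,0.362,0.316,-0.1,-35],[0.0918,0.362,0.316,-0.1,-35],[0.0918,0.362,0.316,-0.1,-35],[0.0918,0.362,0.316,-0.1,-35],[0.0918,0.362,0.316,-0.1,-35],[0.0918,0.362,0.316,-0.1,-35],[0.0918,0.362,0.316,-0.1,-35],[0.0918,0.362,0.316,-0.1,-35],[0.0918,0.362,0.316,-0.1,-35],[0.0918,0.362,0.316,-0.1,-35],[0.0918,0.362,0.316,-0.1,-35],[0.0918,0.362,0.316,-0.1,-35],[0.0918,0.362,0.316,-0.14,-35],[0.0918,0.362,0.316,-0.14,-35],[0.0918,0.362,0.316,-0.14,-35]]]'

```text
clock: 1.43
position: [0.5476, -0.2793, 0.0984]
ee_rot: [-3.103, 0.479, 0.007]
force: [-0.2, -0.5, 0.8]
width: 1.0
```

step_arm --series '[[[0.0918,0.0015,0,-0.04,0],[0.0918,0.0015,0,-0.07,0],[0.0918,0.0015,0,-0.081,0],[0.0918,0.0015,0,-0.081,0],[0.0918,0.0015,0,-0.081,0]]]'

```text
clock: 1.85
position: [0.5496, -0.28, 0.0189]
ee_rot: [-3.103, 0.48, 0.006]
force: [-0.1, -0.0, 0.2]
width: 1.001
```

```bash
python3 - <<'E'
from h import *
snap("scene","1",(190,120,350,270),5);print(observe()['force'])
E
```

```text
[ 0.6662326  -0.2241309   0.73003753]
```

View pics/scene1.png

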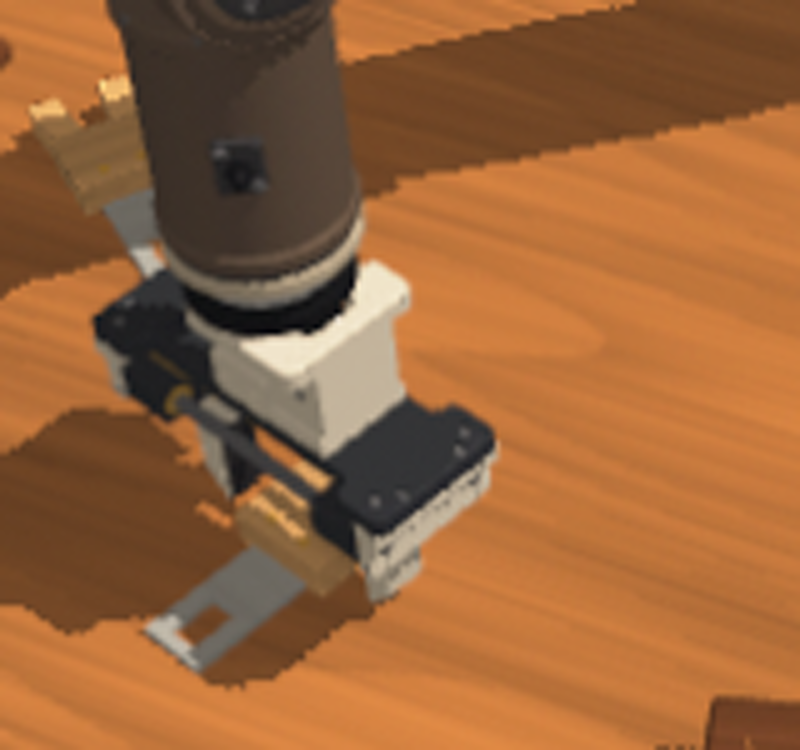

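The fingers straddle the nose, at about (300,225) in the full image. Now I'll close lightly.

step_arm --series '[[[0.05,0,0,0,0],[0.05,0,0,0,0],[0.04,0,0,0,0],[0.04,0,0,0,0],[0.04,0,0,0,0],[0.04,0,0,0,0]]]' --squeeze 4

```text
clock: 2.4
position: [0.5502, -0.2801, 0.0197]
ee_rot: [-3.103, 0.479, 0.004]
force: [-0.9, -0.0, 0.4]
width: 0.614
```

step_arm --series '[[[0.04,0,0,0.01,0],[0.04,0.002,-0.001,0.02,0],[0.04,0.005,-0.0015,0.03,0],[0.04,0.008,-0.0025,0.038,0],[0.04,0.008,-0.0025,0.038,0],[0.04,0.008,-0.0025,0.038,0]]]'

```text
clock: 2.9
position: [0.559, -0.2828, 0.0586]
ee_rot: [-3.103, 0.479, 0.001]
force: [0.2, 0.4, -1.1]
width: 0.611
```

```bash
python3 - <<'E'
from h import *
snap("scene","2",(190,120,350,270),5);print(observe()['force'])
E
```

```text
[-0.06476887 -0.33095022 -1.18144161]
```

View pics/scene2.png

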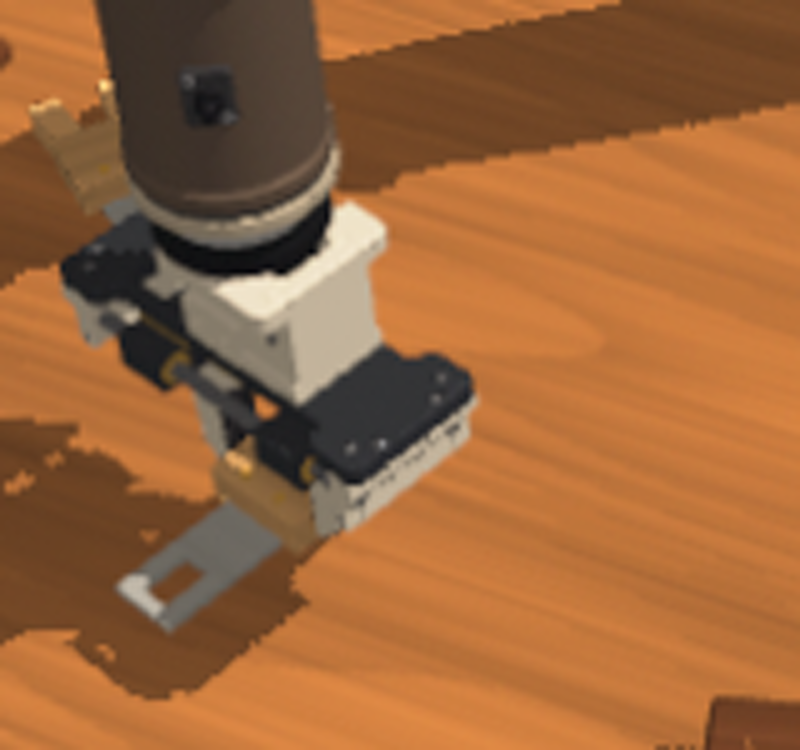

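```bash
cat >> h.py <<'E'
def tilt(tag,box,axis,n="top"):
    """fit plane to steel tang pixels (depth); returns pts and slope along axis"""
    z=np.load(f"pics/{n}{tag}.npz");p,d=z['p'],z['d'];a,b,c,e=box
    m=mask(p,'steel');h=cv2.cvtColor(p,cv2.COLOR_RGB2HSV)
    m=((h[...,1]<70)&(h[...,2]>85)&(d>0)).astype(np.uint8);mm=np.zeros_like(m);mm[b:e,a:c]=m[b:e,a:c]
    k,l,st,ce=cv2.connectedComponentsWithStats(mm);i=1+np.argmax(st[1:,4]);vv,uu=np.nonzero(l==i)
    X=pts(n,np.c_[uu,vv],d[vv,uu]);s=X[:,:2]@np.array(axis)
    for _ in range(3):
        c=np.polyfit(s,X[:,2],1);r=X[:,2]-np.polyval(c,s);g=abs(r)<max(.004,2.5*r.std());X,s=X[g],s[g]
    q=np.argsort(s)
    print(n,len(s),'tilt deg',np.degrees(np.arctan(c[0])).round(1),'low end s',s.min().round(4),'z there',np.polyval(c,s.min()).round(4),'hi z',np.polyval(c,s.max()).round(4),'len',np.ptp(s).round(4),'blob',st[i],'mean',X.mean(0).round(4))
    return X
E
python3 - <<'E'
from h import *
tilt("2",(205,205,255,260),(-.954,.299),"scene")
E
```

```text
scene 316 tilt deg 0.9 low end s -0.7078 z there 0.0429 hi z 0.044 len 0.0681 blob [213 221  33  25 332] mean [ 0.6116 -0.2981  0.0435]
```

The peg was lifted level, so 4 N holds it without pivoting. I'll try the minimum squeeze so that the tang droops until the heel rests on the bench.

step_arm --series '[[[0.04,0,0,0,0],[0.04,0,0,0,0],[0.04,0,0,0.004,0],[0.04,0,0,0,0],[0.04,0,0,0.004,0],[0.04,0,0,0,0]]]' --squeeze 3

```text
clock: 3.45
position: [0.5588, -0.2829, 0.0587]
ee_rot: [-3.103, 0.48, 0.001]
force: [-0.2, -0.5, -0.1]
width: 0.612
```

```bash
python3 - <<'E'
from h import *
snap("scene","3",(190,120,350,270),5);print(observe()['force'])
tilt("3",(205,205,255,260),(-.954,.299),"scene")
E
```

```text
[0.13213729 0.42863064 0.26183306]
scene 313 tilt deg 1.5 low end s -0.708 z there 0.0415 hi z 0.0433 len 0.0684 blob [213 221  33  25 335] mean [ 0.6106 -0.298   0.0425]
```

step_arm --series '[[[0.04,-0.004,0.001,-0.02,0],[0.04,-0.008,0.0025,-0.038,0],[0.04,-0.008,0.0025,-0.0385,0],[0.065,-0.008,0.0025,-0.0385,0],[0.075,-0.008,0.0025,-0.036,0],[0.075,-0.021,0.0065,-0.036,0],[0.075,-0.021,0.0065,-0.036,0],[0.04,-0.021,0.0065,-0.036,0],[0.04,-0.021,0.0065,-0.036,0],[0.04,-0.021,0.0065,-0.036,0],[0.04,-0.021,0.0065,-0.036,0],[0.04,-0.021,0.0065,-0.026,0],[0.04,-0.019,0.006,-0.016,0],[0.04,-0.016,0.005,-0.006,0],[0.04,-0.012,0.004,0.005,0],[0.04,-0.012,0.004,0.005,0],[0.04,-0.012,0.004,0.005,0]]]' --squeeze 3

```text
clock: 4.92
position: [0.5474, -0.279, 0.0637]
ee_rot: [-3.104, 0.479, -0.001]
force: [0.8, -0.4, -0.7]
width: 0.609
```

```bash
python3 - <<'E'
from h import *
snap("scene","4",(190,120,350,270),5);print(observe()['force'])
tilt("4",(205,205,255,260),(-.954,.299),"scene")
E
```

```text
[ 0.5401753   0.11985143 -0.1892684 ]
scene 325 tilt deg 23.8 low end s -0.6955 z there 0.0043 hi z 0.0317 len 0.0623 blob [221 222  28  31 336] mean [ 0.6014 -0.2948  0.0191]
```

View pics/scene4.png

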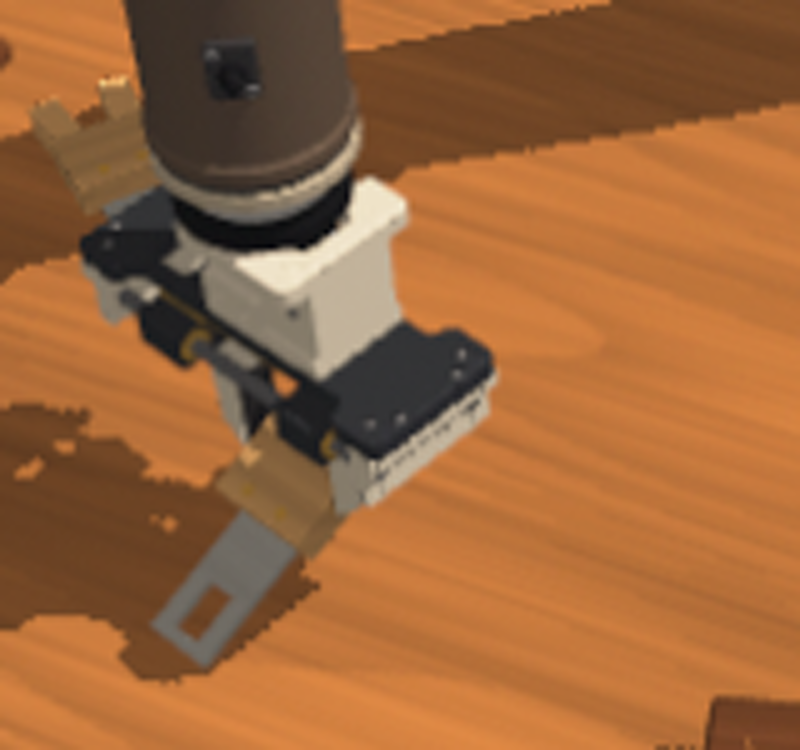

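The tang pivoted to 23.8° with its heel on the bench, visible at about (224,250). Now I'll clamp firmly, lift and carry it over the mount.

step_arm --series '[[[0.04,0,0,0,0],[0.04,0,0,0,0],[0.04,0,0,0,0],[0.04,0,0,0.025,0],[0.04,0,0,0.06,0],[0.04,0,0.02,0.085,4],[0.04,0,0.05,0.085,9],[0.04,0,0.08,0.085,14],[0.04,0,0.11,0.085,19],[0.04,0,0.14,0.085,24],[0.04,0,0.17,0.085,29],[0.04,0.002,0.2,0.085,34.8],[0.04,0.002,0.23,0.085,34.8],[0.04,0.002,0.26,0.085,34.8],[0.04,0.002,0.285,0.085,34.8],[0.04,0.002,0.297,0.085,34.8],[0.04,0.002,0.297,0.085,34.8],[0.04,0.002,0.297,0.085,34.8]]]' --squeeze 25

```text
clock: 6.47
position: [0.5484, 0.0179, 0.1476]
ee_rot: [-3.105, -0.472, 0.003]
force: [0.2, 0.3, -0.8]
width: 0.605
```

```bash
python3 - <<'E'
from h import *
print(observe()['position'],observe()['force'])
snap("scene","5",(290,180,450,330),5)
snap("top","5",(200,160,330,290),6)
E
```

```text
[0.54837093 0.01794025 0.14764304] [ 0.17450264  0.26625536 -0.83790646]
```

View pics/scene5.png

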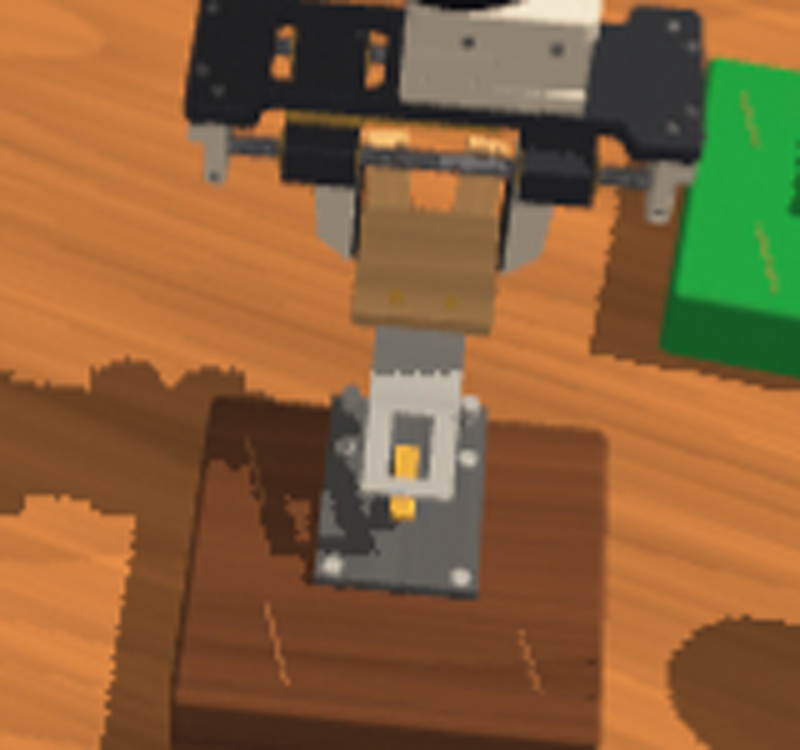

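View pics/top5.png

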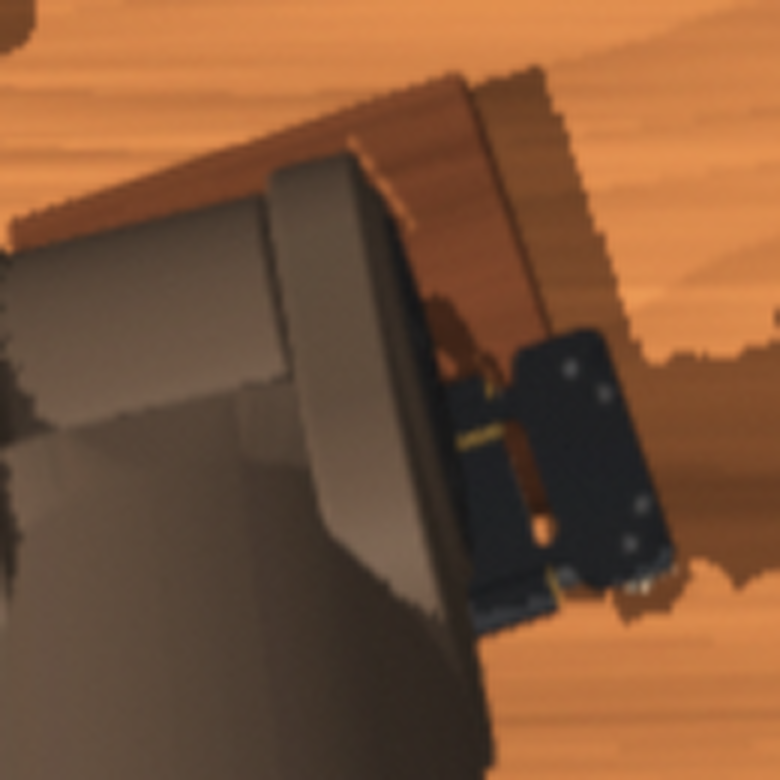

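The scene view shows the tang over the head, with its heel edge at about (371,278) and its eye at about (372,269). The arm hides this area in the top view, so I'll measure with the scene camera.

```bash
cat >> h.py <<'E'
SEAT=np.array([.6070,.0361]);MX=np.array([-np.cos(np.radians(17.2)),-np.sin(np.radians(17.2))]);MY=np.array([-MX[1],MX[0]])
def toM(X): X=np.atleast_2d(X);q=X[:,:2]-SEAT;return np.c_[q@MX,q@MY,X[:,2]]
def tang(tag,box,zmin=.066,n="scene"):
    z=np.load(f"pics/{n}{tag}.npz");p,d=z['p'],z['d'];a,b,c,e=box
    vv,uu=np.mgrid[b:e,a:c];vv,uu=vv.ravel(),uu.ravel();X=pts(n,np.c_[uu,vv],d[vv,uu])
    h=cv2.cvtColor(p,cv2.COLOR_RGB2HSV)[vv,uu]
    g=(X[:,2]>zmin)&(h[:,1]<70)&(h[:,2]>70)&(d[vv,uu]>0);uv=np.c_[uu,vv][g];M=toM(X[g])
    for _ in range(4):
        A=np.c_[M[:,0],M[:,1],np.ones(len(M))];c=np.linalg.lstsq(A,M[:,2],rcond=None)[0];r=M[:,2]-A@c
        k=abs(r)<max(.004,2.5*r.std());M,uv=M[k],uv[k]
    # refine: intersect rays with fitted plane (in mount coords)
    o,dr=ray(n,uv);O=toM(o)[0];D=np.c_[dr[:,:2]@MX,dr[:,:2]@MY,dr[:,2]]
    t=(c[0]*O[0]+c[1]*O[1]+c[2]-O[2])/(D[:,2]-c[0]*D[:,0]-c[1]*D[:,1]);Q=O+D*t[:,None]
    print('n',len(Q),'tilt',np.degrees(np.arctan(c[0])).round(2),'roll',np.degrees(np.arctan(c[1])).round(2))
    # centreline from row edges
    L=[]
    for x0 in np.arange(Q[:,0].min(),Q[:,0].max(),.004):
        k=(Q[:,0]>=x0)&(Q[:,0]<x0+.004);
        if k.sum()>5: L.append([x0+.002,Q[k,1].min(),Q[k,1].max()])
    L=np.array(L);print((L*1000).round(1).tolist())
    mid=L[:,1:].mean(1);w=L[:,2]-L[:,1];k=(w>.031)&(w<.039);f=np.polyfit(L[k,0],mid[k],1)
    print('yaw rel mount deg',np.degrees(np.arctan(f[0])).round(2),'y at x=-20mm',(np.polyval(f,-.02)*1000).round(1))
    x0=Q[:,0].min();xr=np.percentile(Q[:,0],1)
    print('rear top edge x(mm)',(x0*1000).round(1),(xr*1000).round(1),'z',((c[0]*xr+c[2])*1000).round(1))
    return Q,c
E
python3 - <<'E'
from h import *
tang("5",(355,240,390,285))
p=np.load("pics/scene5.npz")['p'];m=mask(p,'brass');print(rect(m,(360,265,385,290),"scene",.059))
E
```

```text
n 492 tilt 23.62 roll 0.88
[[-27.1, -18.5, 17.3], [-23.1, -18.2, 17.5], [-19.1, -17.9, 16.0], [-15.1, -17.6, 16.4], [-11.1, -17.2, 16.8], [-7.1, -16.9, 17.1], [-3.1, -18.4, 17.5], [0.9, -18.1, 16.0], [4.9, -17.7, 16.4], [8.9, -17.4, 16.8], [12.9, -17.1, 17.1], [16.9, -16.8, 17.3], [20.9, -16.4, 15.9], [24.9, -16.1, 16.2], [28.9, -17.8, 16.6], [32.9, -17.3, 16.8]]
yaw rel mount deg 0.43 y at x=-20mm -0.5
rear top edge x(mm) -29.1 -28.5 z 88.7
(((596.5927124023438, 33.19881820678711), (13.113237380981445, 8.272095680236816), 20.999736785888672), array([0.59661364, 0.03270641]), 27, (np.float64(370.77777777777777), np.float64(271.44444444444446)))
```

The alignment is good: lateral −0.5 mm, yaw 0.4°, tilt 23.6°. The heel is at mount x ≈ −27 mm, about 37 mm above the plate. I'll descend to just above the plate, 2 mm further back.

step_arm --series '[[[0.04,0.002,0,-0.012,0],[0.04,0.002,0,-0.024,0],[0.04,0.002,0,-0.031,0],[0.04,0.002,0,-0.032,0],[0.04,0.002,0,-0.032,0],[0.04,0.002,0,-0.032,0]]]'

```text
clock: 7.07
position: [0.5507, 0.0159, 0.1157]
ee_rot: [3.107, 0.467, -0.003]
force: [0.4, -0.7, -0.6]
width: 0.61
```

```bash
python3 - <<'E'
from h import *
print(observe()['position'],observe()['force'])
snap("scene","6",(320,230,420,305),8)
tang("6",(350,245,390,295),.054)
E
```

```text
[0.55069215 0.01585788 0.11573119] [ 0.44729194 -0.66481196 -0.60934824]
n 471 tilt 23.62 roll 0.47
[[-28.4, -15.2, 19.5], [-24.4, -14.8, 19.8], [-20.4, -14.5, 20.2], [-16.4, -14.0, 20.4], [-12.4, -15.5, 18.9], [-8.4, -15.3, 19.5], [-4.4, -15.0, 19.9], [-0.4, -14.6, 20.3], [3.6, -14.3, 20.4], [7.6, -14.0, 19.0], [11.6, -15.7, 19.4], [15.6, -15.3, 19.7], [19.6, -15.0, 20.1], [23.6, -14.6, 20.3], [27.6, -14.1, 18.8], [31.6, -13.8, 19.0]]
yaw rel mount deg 0.03 y at x=-20mm 2.5
rear top edge x(mm) -30.4 -29.7 z 56.9
```

View pics/scene6.png

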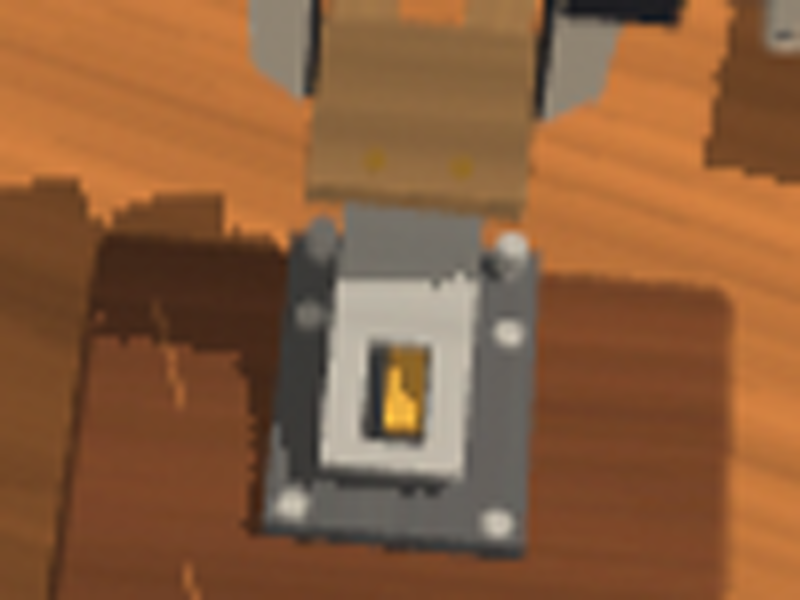

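The peg is 2.5 mm off sideways, because the arm drifted in y. The head sits at the right of the eye, at about (371,279). I'll correct that before touching.

step_arm --series '[[[0.04,-0.0005,0.0024,0,0],[0.04,-0.0005,0.0024,0,0],[0.04,-0.0005,0.0024,0,0],[0.04,-0.0005,0.0024,0,0]]]'

```text
clock: 7.45
position: [0.5505, 0.0186, 0.1162]
ee_rot: [3.107, 0.467, -0.001]
force: [-0.1, 0.1, -1.0]
width: 0.612
```

```bash
python3 - <<'E'
from h import *
print(observe()['position'],observe()['force'])
snap("scene","7",(320,230,420,305),8)
tang("7",(350,245,390,295),.054)
E
```

```text
[0.55047233 0.01856044 0.11623954] [-0.13963874  0.10751518 -0.98810551]
n 469 tilt 23.6 roll 0.55
[[-29.2, -17.1, 17.5], [-25.2, -16.8, 17.6], [-21.2, -18.3, 16.2], [-17.2, -18.1, 16.6], [-13.2, -17.6, 16.9], [-9.2, -17.3, 17.3], [-5.2, -17.0, 17.7], [-1.2, -16.6, 16.0], [2.8, -18.3, 16.6], [6.8, -18.0, 17.0], [10.8, -17.6, 17.3], [14.8, -17.3, 17.7], [18.8, -17.0, 16.0], [22.8, -16.6, 16.4], [26.8, -16.3, 16.8], [30.8, -16.0, 17.0]]
yaw rel mount deg 0.34 y at x=-20mm -0.3
rear top edge x(mm) -31.2 -30.6 z 57.6
```

View pics/scene7.png

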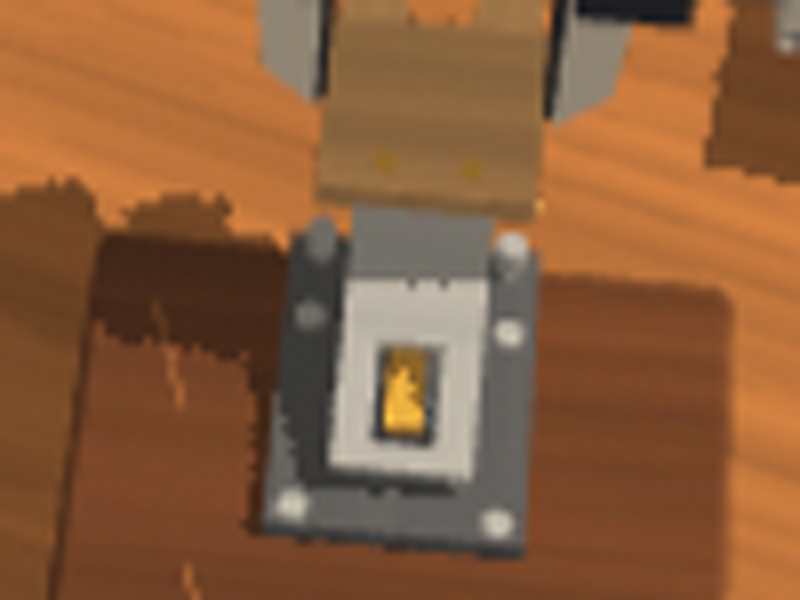

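Centred now. I'll descend until contact.

step_arm --series '[[[0.04,0,0,-0.002,0],[0.04,0,0,-0.004,0],[0.04,0,0,-0.004,0],[0.04,0,0,-0.004,0]]]'

```text
clock: 7.83
position: [0.5503, 0.0184, 0.1119]
ee_rot: [3.107, 0.467, -0.002]
force: [0.1, 0.3, -1.1]
width: 0.612
```

step_arm --series '[[[0.04,0,0,-0.001,0],[0.04,0,0,-0.001,0],[0.04,0,0,-0.001,0]]]'

```text
clock: 8.08
position: [0.5502, 0.0184, 0.1109]
ee_rot: [3.107, 0.467, -0.002]
force: [0.4, 0.0, -0.7]
width: 0.61
```

```bash
python3 - <<'E'
from h import *
print(observe()['position'],observe()['force'],observe()['ft_torque'])
snap("scene","8",(320,230,420,305),8)
tang("8",(350,245,390,295),.052)
E
```

```text
[0.55023608 0.01840564 0.11087222] [ 0.42365111  0.00992915 -0.6587866 ] [-0.00079462  0.00605588  0.00378391]
n 458 tilt 22.68 roll 0.27
[[-31.2, -17.5, 12.9], [-27.2, -17.3, 17.3], [-23.2, -17.0, 17.8], [-19.2, -16.6, 16.2], [-15.2, -18.1, 16.6], [-11.2, -18.0, 16.9], [-7.2, -17.6, 17.3], [-3.2, -17.3, 17.7], [0.8, -17.0, 16.0], [4.8, -16.5, 16.4], [8.8, -18.2, 16.8], [12.8, -18.0, 17.1], [16.8, -17.7, 17.5], [20.8, -17.3, 17.7], [24.8, -17.0, 16.2], [28.8, -16.5, 16.6], [32.8, -8.0, 16.8]]
yaw rel mount deg -0.02 y at x=-20mm -0.2
rear top edge x(mm) -37.2 -30.2 z 52.7
```

step_arm --series '[[[0.04,0,0,-0.001,0],[0.04,0,0,-0.001,0],[0.04,0,0,-0.001,0]]]'

```text
clock: 8.38
position: [0.5504, 0.0185, 0.11]
ee_rot: [3.107, 0.467, -0.002]
force: [-0.0, -0.2, 0.9]
width: 0.608
```

step_arm --series '[[[0.04,0,0,-0.001,0],[0.04,0,0,-0.001,0],[0.04,0,0,-0.001,0]]]'

```text
clock: 8.63
position: [0.5502, 0.0183, 0.1091]
ee_rot: [3.106, 0.467, -0.002]
force: [-1.8, 0.3, 2.8]
width: 0.606
```

```bash
python3 - <<'E'
from h import *
print(observe()['position'],observe()['force'],observe()['ft_torque'])
snap("scene","9",(320,230,420,305),8)
tang("9",(350,245,390,295),.052)
E
```

```text
[0.55022968 0.01834571 0.1090773 ] [-1.8140841   0.2533728   2.78857203] [-0.02937814  0.29177734  0.04112043]
n 442 tilt 22.08 roll 0.75
[[-29.7, -31.5, 15.1], [-25.7, -17.3, 17.5], [-21.7, -17.0, 17.8], [-17.7, -18.5, 16.2], [-13.7, -18.2, 16.6], [-9.7, -17.8, 16.9], [-5.7, -17.5, 17.3], [-1.7, -17.2, 17.7], [2.3, -16.8, 17.9], [6.3, -16.5, 16.4], [10.3, -18.2, 17.0], [14.3, -17.8, 17.3], [18.3, -17.5, 17.7], [22.3, -17.2, 15.9], [26.3, -16.8, 16.4], [30.3, -16.5, 16.6]]
yaw rel mount deg 0.06 y at x=-20mm -0.2
rear top edge x(mm) -35.7 -30.4 z 52.5
```

View pics/scene9.png

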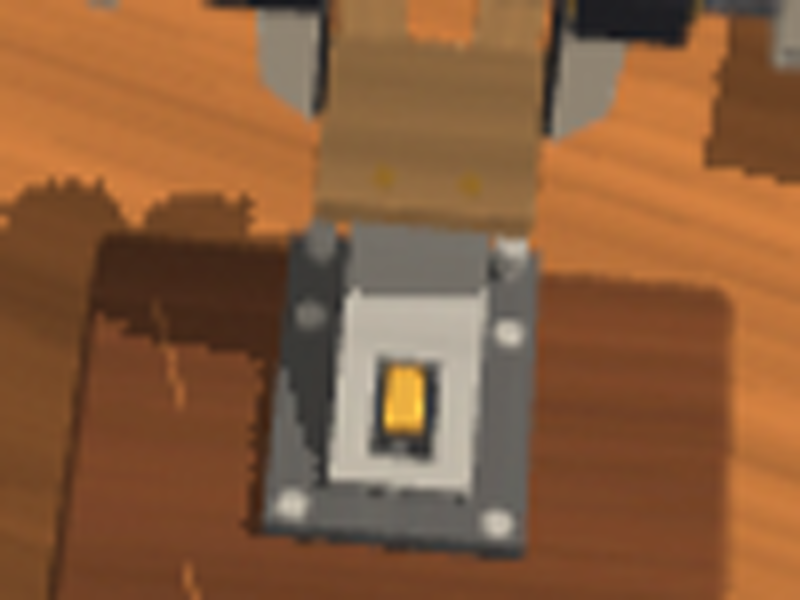

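The heel is on the plate at about 2.8 N and the eye is centred on the head, at about (370,279). Now I'll slide it towards the neck (world −0.955, −0.296).

step_arm --series '[[[0.04,-0.002,-0.0006,0.0003,0],[0.04,-0.004,-0.0012,0.0003,0],[0.04,-0.006,-0.0018,0.0003,0],[0.04,-0.008,-0.0024,0.0003,0],[0.04,-0.008,-0.0024,0.0003,0],[0.04,-0.008,-0.0024,0.0003,0]]]'

```text
clock: 9.18
position: [0.5419, 0.0159, 0.1094]
ee_rot: [3.106, 0.467, -0.003]
force: [-1.5, -1.2, 1.5]
width: 0.611
```

```bash
python3 - <<'E'
from h import *
print(observe()['position'],observe()['force'],observe()['ft_torque'])
snap("scene","10",(320,230,420,305),8)
tang("10",(350,245,390,295),.052)
E
```

```text
[0.54192752 0.01585734 0.1094315 ] [-1.5446561  -1.17284053  1.50522141] [0.0006509  0.0550741  0.03827866]
n 435 tilt 22.03 roll 0.13
[[-21.0, -15.0, 15.4], [-17.0, -16.7, 16.2], [-13.0, -16.4, 16.6], [-9.0, -18.1, 16.9], [-5.0, -17.7, 17.3], [-1.0, -17.4, 17.7], [3.0, -17.1, 16.0], [7.0, -16.7, 16.4], [11.0, -16.4, 16.8], [15.0, -18.1, 17.1], [19.0, -17.8, 17.5], [23.0, -17.4, 17.7], [27.0, -17.1, 16.2], [31.0, -16.8, 16.6], [35.0, -16.4, 17.0], [39.0, -16.1, 15.1]]
yaw rel mount deg 0.08 y at x=-20mm -0.2
rear top edge x(mm) -31.0 -22.5 z 52.4
```

View pics/scene10.png

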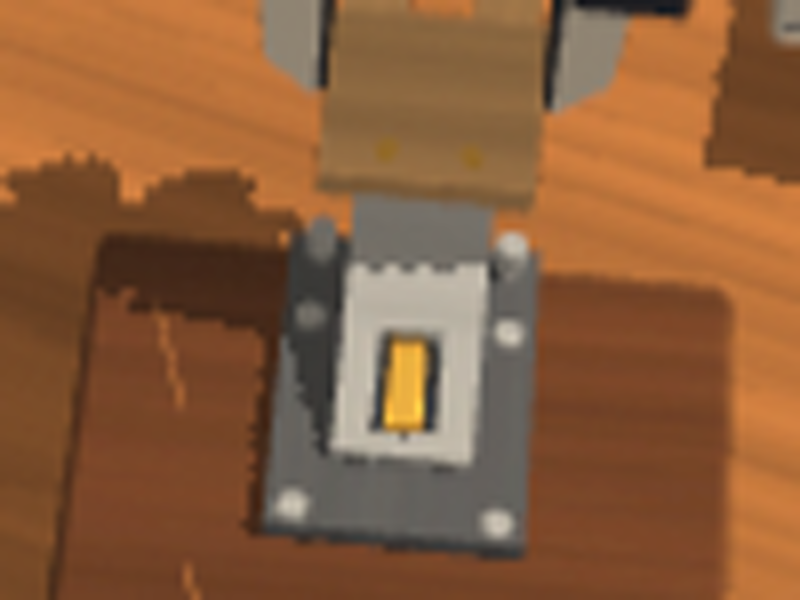

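step_arm --series '[[[0.04,-0.0015,-0.0005,0,0],[0.04,-0.003,-0.001,0,0],[0.04,-0.0045,-0.0014,0,0],[0.04,-0.0045,-0.0014,0,0]]]'

```text
clock: 9.57
position: [0.5372, 0.0144, 0.1094]
ee_rot: [3.106, 0.467, -0.003]
force: [0.9, -0.0, 1.3]
width: 0.603
```

```bash
python3 - <<'E'
from h import *
print(observe()['position'],observe()['force'],observe()['ft_torque'])
snap("scene","11",(320,230,420,305),8)
tang("11",(350,245,390,295),.052)
E
```

```text
[0.53718207 0.01437318 0.10938929] [ 0.85702567 -0.00454561  1.33738927] [ 0.10909892 -0.21093203  0.05683766]
n 428 tilt 22.09 roll 0.15
[[-15.7, -16.8, 16.0], [-11.7, -16.5, 16.6], [-7.7, -18.1, 16.9], [-3.7, -17.8, 17.3], [0.3, -17.5, 17.7], [4.3, -17.1, 17.9], [8.3, -16.8, 16.4], [12.3, -16.5, 16.8], [16.3, -18.2, 17.2], [20.3, -17.8, 17.5], [24.3, -17.5, 17.7], [28.3, -17.2, 16.2], [32.3, -16.8, 16.6], [36.3, -16.5, 17.0], [40.3, -16.2, 15.3], [44.3, -15.8, 15.5]]
yaw rel mount deg 0.04 y at x=-20mm -0.2
rear top edge x(mm) -25.7 -16.9 z 52.6
```

View pics/scene11.png

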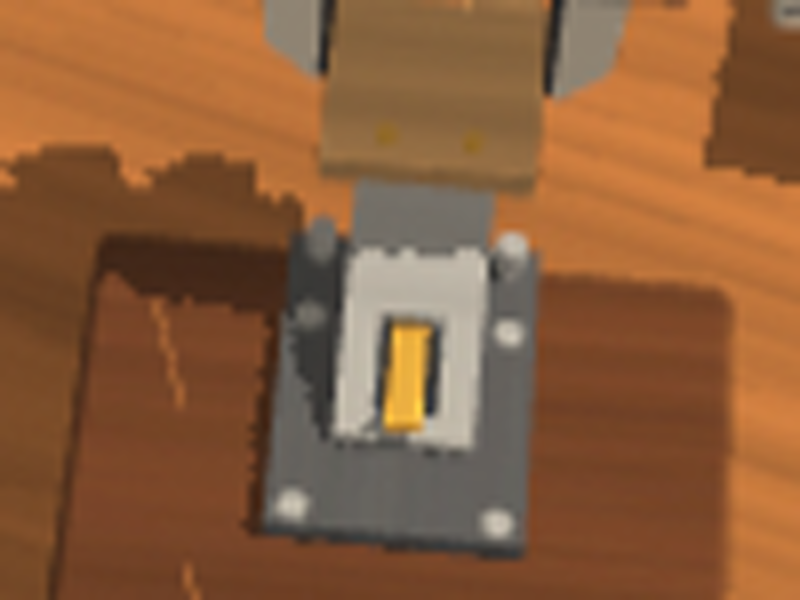

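The head's rear end now lies over the heel bar, at about (370.5,283), so the bar is passing under it. I'll go on to the neck.

step_arm --series '[[[0.04,-0.0015,-0.0005,0,0],[0.04,-0.003,-0.001,0,0],[0.04,-0.003,-0.001,0,0],[0.04,-0.003,-0.001,0,0]]]'

```text
clock: 9.95
position: [0.534, 0.0133, 0.1094]
ee_rot: [3.106, 0.467, -0.004]
force: [0.2, -1.0, 1.6]
width: 0.61
```

step_arm --series '[[[0.04,-0.001,-0.0003,0,0],[0.04,-0.001,-0.0003,0,0],[0.04,-0.001,-0.0003,0,0]]]'

```text
clock: 10.2
position: [0.5329, 0.013, 0.1094]
ee_rot: [3.106, 0.467, -0.004]
force: [0.7, 0.6, 1.3]
width: 0.604
```

```bash
python3 - <<'E'
from h import *
print(observe()['position'],observe()['force'],observe()['ft_torque'])
snap("scene","12",(320,230,420,305),8)
tang("12",(350,235,390,295),.052)
E
```

```text
[0.53290317 0.01299515 0.10938164] [0.7247428  0.64637998 1.2984811 ] [ 0.07041218 -0.19484739  0.01353835]
n 423 tilt 21.77 roll 0.37
[[-12.2, -14.3, 16.2], [-8.2, -16.0, 16.8], [-4.2, -18.0, 17.1], [-0.2, -17.5, 17.5], [3.8, -17.2, 17.9], [7.8, -16.9, 16.2], [11.8, -16.5, 16.6], [15.8, -18.1, 17.0], [19.8, -17.9, 17.3], [23.8, -17.6, 17.7], [27.8, -17.2, 17.9], [31.8, -16.9, 16.4], [35.8, -16.5, 16.8], [39.8, -16.2, 17.0], [43.8, -15.9, 15.5], [47.8, -15.5, 15.9]]
yaw rel mount deg 0.13 y at x=-20mm -0.1
rear top edge x(mm) -22.2 -13.2 z 52.6
```

View pics/scene12.png

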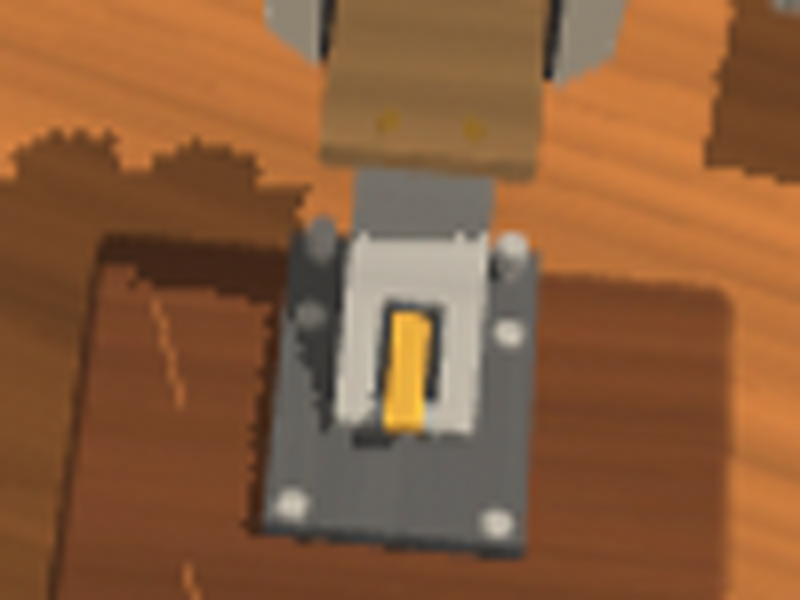

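step_arm --series '[[[0.04,-0.001,-0.0003,0,0],[0.04,-0.001,-0.0003,0,0],[0.04,-0.001,-0.0003,0,0]]]'

```text
clock: 10.5
position: [0.5319, 0.0127, 0.1094]
ee_rot: [3.106, 0.467, -0.004]
force: [-0.3, 0.1, 1.2]
width: 0.607
```

step_arm --series '[[[0.04,-0.0005,-0.0002,0,0],[0.04,-0.0005,-0.0002,0,0],[0.04,-0.0005,-0.0002,0,0]]]'

```text
clock: 10.75
position: [0.5317, 0.0126, 0.1095]
ee_rot: [3.106, 0.467, -0.003]
force: [2.7, 0.8, 0.2]
width: 0.609
```

Light neck contact (2.7 N) confirms that the heel bar is at the neck. I'll ease the grip and lower the nose along an arc about the heel.

step_arm --series '[[[0.04,0.0003,0.0001,0,0],[0.04,-0.0005,-0.0002,-0.0016,0],[0.04,-0.0013,-0.0004,-0.0032,0],[0.04,-0.0021,-0.0007,-0.0048,0],[0.04,-0.0028,-0.0009,-0.0065,0],[0.04,-0.0028,-0.0009,-0.0065,0],[0.04,-0.0028,-0.0009,-0.0065,0]]]' --squeeze 6

```text
clock: 11.33
position: [0.5286, 0.0116, 0.1027]
ee_rot: [3.106, 0.467, -0.004]
force: [1.3, -0.1, -0.8]
width: 0.606
```

```bash
python3 - <<'E'
from h import *
print(observe()['position'],observe()['force'],observe()['ft_torque'])
snap("scene","13",(320,230,420,305),8)
tang("13",(350,235,390,295),.052)
E
```

```text
[0.52855136 0.01161728 0.1027352 ] [ 1.25619517 -0.1397322  -0.76615179] [ 0.04598064 -0.06451146 -0.00295974]
n 414 tilt 18.13 roll -0.31
[[-10.9, -16.3, 16.4], [-6.9, -18.1, 16.6], [-2.9, -17.9, 17.1], [1.1, -17.6, 17.5], [5.1, -17.2, 17.9], [9.1, -16.9, 16.2], [13.1, -16.6, 16.6], [17.1, -16.3, 17.0], [21.1, -18.0, 17.3], [25.1, -17.8, 17.7], [29.1, -17.5, 17.9], [33.1, -17.2, 16.4], [37.1, -16.8, 16.8], [41.1, -16.5, 17.0], [45.1, -16.2, 15.3], [49.1, -15.8, 15.7], [53.1, -11.4, 15.9]]
yaw rel mount deg 0.14 y at x=-20mm -0.2
rear top edge x(mm) -16.9 -10.8 z 52.9
```

View pics/scene13.png

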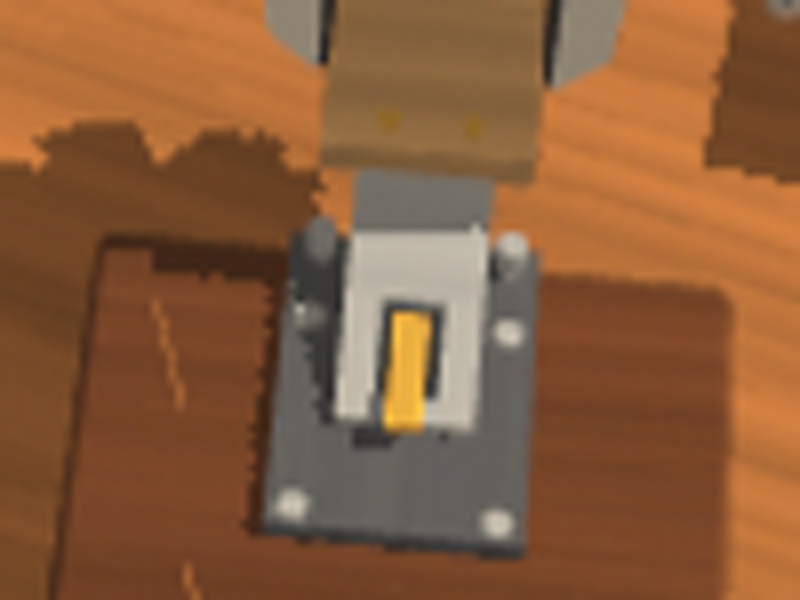

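The tilt follows (18.1°) with low force. I'll continue the arc.

step_arm --series '[[[0.04,-0.001,-0.0003,-0.0023,0],[0.04,-0.0019,-0.0006,-0.0045,0],[0.04,-0.0027,-0.0008,-0.0068,0],[0.04,-0.0035,-0.0011,-0.009,0],[0.04,-0.0042,-0.0013,-0.0113,0],[0.04,-0.0049,-0.0015,-0.0136,0],[0.04,-0.0049,-0.0015,-0.0136,0],[0.04,-0.0049,-0.0015,-0.0136,0]]]'

```text
clock: 12.05
position: [0.5236, 0.0101, 0.089]
ee_rot: [3.106, 0.467, -0.005]
force: [-0.0, 0.0, -0.2]
width: 0.605
```

```bash
python3 - <<'E'
from h import *
print(observe()['position'],observe()['force'],observe()['ft_torque'])
snap("scene","14",(320,230,420,305),8)
tang("14",(350,235,390,295),.052)
E
```

```text
[0.52356605 0.01010887 0.08901008] [-0.0380131   0.02755882 -0.18377658] [ 0.02147638 -0.01055963 -0.01628752]
n 409 tilt 9.55 roll 0.67
[[-10.5, -16.5, 14.3], [-6.5, -18.1, 16.8], [-2.5, -26.2, 17.1], [1.5, -17.6, 17.5], [5.5, -17.5, 17.9], [9.5, -17.2, 16.0], [13.5, -16.9, 16.4], [17.5, -16.6, 16.8], [21.5, -16.4, 17.2], [25.5, -18.2, 17.3], [29.5, -17.9, 17.7], [33.5, -17.7, 17.9], [37.5, -25.7, 26.6], [41.5, -27.6, 29.1], [45.5, -25.3, 17.0], [49.5, -16.6, 17.4], [53.5, -16.3, 15.5]]
yaw rel mount deg 0.32 y at x=-20mm -0.3
rear top edge x(mm) -32.5 -12.8 z 52.7
```

View pics/scene14.png

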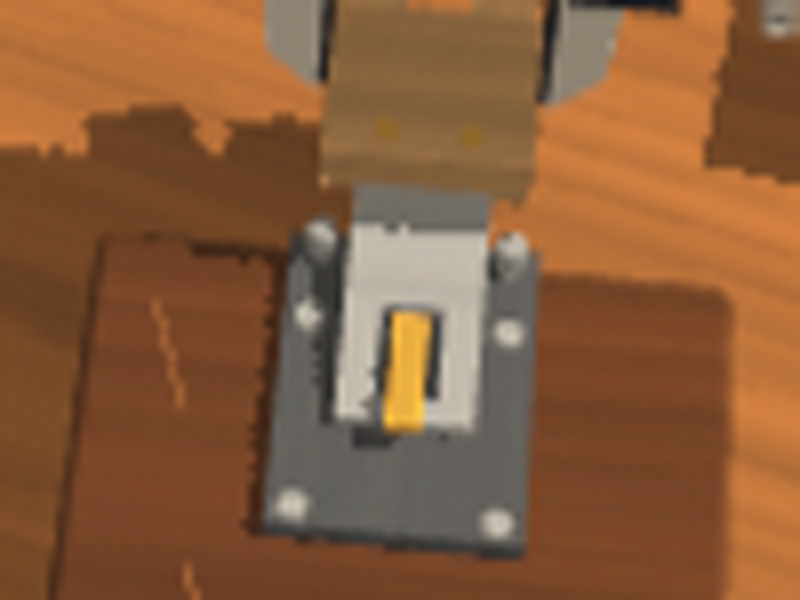

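step_arm --series '[[[0.04,-0.0006,-0.0002,-0.0025,0],[0.04,-0.0012,-0.0004,-0.005,0],[0.04,-0.0018,-0.0005,-0.0075,0],[0.04,-0.0023,-0.0007,-0.01,0],[0.04,-0.0028,-0.0008,-0.0125,0],[0.04,-0.0032,-0.0009,-0.015,0],[0.04,-0.0032,-0.0009,-0.015,0],[0.04,-0.0032,-0.0009,-0.015,0]]]'

```text
clock: 12.77
position: [0.5203, 0.0092, 0.0739]
ee_rot: [3.106, 0.467, -0.005]
force: [0.0, 0.4, -1.3]
width: 0.611
```

```bash
python3 - <<'E'
from h import *
print(observe()['position'],observe()['force'],observe()['ft_torque'])
snap("scene","15",(320,230,420,305),8)
tang("15",(357,235,384,295),.050)
E
```

```text
[0.52027037 0.00917026 0.07391597] [ 0.04701248  0.37489226 -1.25538952] [ 0.015728    0.0355147  -0.02870975]
n 451 tilt 2.73 roll -0.55
[[-37.6, -20.1, 20.4], [-33.6, -19.8, 14.5], [-21.6, -27.2, 17.7], [-13.6, -24.8, 26.4], [-9.6, -26.7, 16.6], [-5.6, -26.4, 22.9], [-1.6, -18.0, 21.0], [2.4, -22.0, 27.8], [6.4, -17.6, 17.7], [10.4, -17.3, 28.4], [14.4, -19.1, 28.8], [18.4, -25.3, 24.9], [22.4, -20.7, 29.4], [26.4, -24.7, 17.2], [30.4, -24.6, 30.1], [34.4, -24.3, 28.4], [38.4, -24.0, 26.5], [42.4, -23.9, 29.0], [46.4, -23.6, 25.0], [50.4, -23.5, 25.2], [54.4, -16.9, 17.0]]
yaw rel mount deg 1.7 y at x=-20mm -1.7
rear top edge x(mm) -39.6 -36.4 z 50.8
```

View pics/scene15.png

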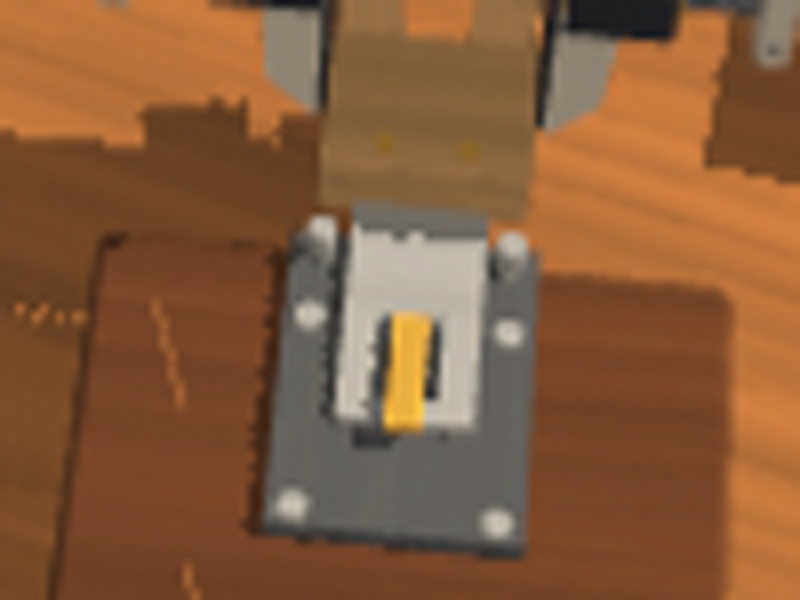

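step_arm --series '[[[0.04,-0.0003,-0.0001,-0.001,0],[0.04,-0.0004,-0.0001,-0.002,0],[0.04,-0.0004,-0.0001,-0.002,0],[0.04,-0.0004,-0.0001,-0.002,0]]]'

```text
clock: 13.15
position: [0.5201, 0.0092, 0.0721]
ee_rot: [3.106, 0.467, -0.005]
force: [-0.1, -0.4, -0.2]
width: 0.611
```

step_arm --series '[[[0.04,0,0,-0.001,0],[0.04,0,0,-0.001,0],[0.04,0,0,-0.001,0]]]'

```text
clock: 13.4
position: [0.52, 0.0091, 0.0711]
ee_rot: [3.106, 0.467, -0.005]
force: [-0.5, -0.2, -0.3]
width: 0.61
```

step_arm --series '[[[0.04,0,0,-0.001,0],[0.04,0,0,-0.001,0],[0.04,0,0,-0.001,0]]]'

```text
clock: 13.65
position: [0.52, 0.0091, 0.07]
ee_rot: [3.106, 0.467, -0.005]
force: [-0.3, 0.4, -0.2]
width: 0.605
```

```bash
cat >> h.py <<'E'
def plane(tag,box,mk,zlo,zhi,n="scene"):
    z=np.load(f"pics/{n}{tag}.npz");p,d=z['p'],z['d'];a,b,c,e=box
    vv,uu=np.mgrid[b:e,a:c];vv,uu=vv.ravel(),uu.ravel();X=pts(n,np.c_[uu,vv],d[vv,uu]);h=cv2.cvtColor(p,cv2.COLOR_RGB2HSV).astype(int)[vv,uu]
    M=toM(X);M=M[mk(h)&(M[:,2]>zlo)&(M[:,2]<zhi)]
    for _ in range(4):
        A=np.c_[M[:,0],M[:,1],np.ones(len(M))];c=np.linalg.lstsq(A,M[:,2],rcond=None)[0];r=M[:,2]-A@c;M=M[abs(r)<max(.003,2.5*r.std())]
    print('plane n',len(M),'tilt',np.degrees(c[:2]).round(2),'x',(M[:,0].min()*1e3).round(1),(M[:,0].max()*1e3).round(1),'z mean',(M[:,2].mean()*1e3).round(1),'y',(M[:,1].min()*1e3).round(1),(M[:,1].max()*1e3).round(1),'z at x=0:',(c[2]*1e3).round(1))
def edges(tag):
    plane(tag,(362,255,381,284),lambda h:(h[:,1]<70)&(h[:,2]>140),.045,.058)
    plane(tag,(361,232,386,256),lambda h:(h[:,1]>70)&(h[:,0]>10),.058,.08)
E
python3 - <<'E'
from h import *
snap("scene","16",(320,230,420,305),8);edges("15");edges("16")
E
```

```text
plane n 285 tilt [ 1.41 -0.41] x -13.0 48.1 z mean 53.6 y -18.3 17.7 z at x=0: 53.0
plane n 495 tilt [ 2.98 -0.17] x 53.8 111.1 z mean 71.8 y -26.4 27.7 z at x=0: 67.6
plane n 282 tilt [0.37 0.78] x -11.7 48.8 z mean 52.4 y -18.2 17.7 z at x=0: 52.3
plane n 496 tilt [0.95 0.09] x 54.2 114.8 z mean 68.4 y -26.6 27.7 z at x=0: 67.0
```

View pics/scene16.png

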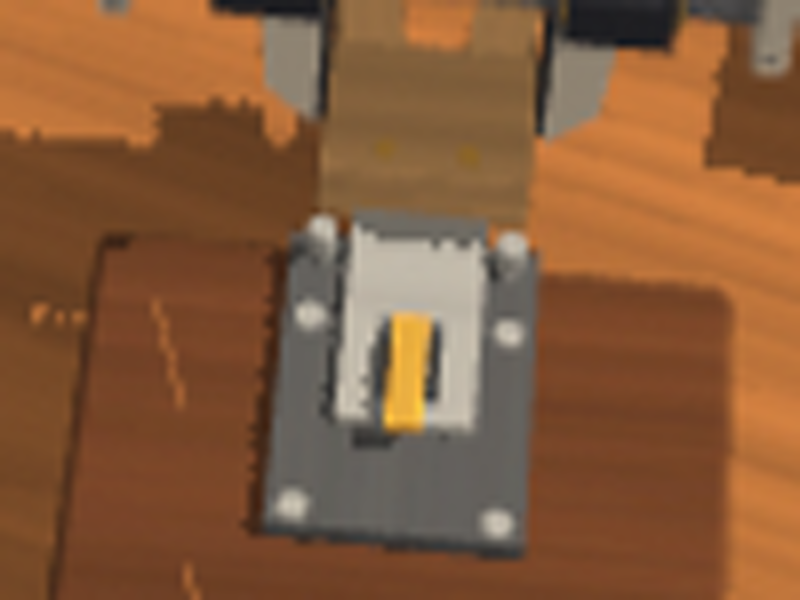

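Tilt is now about 0.7°. I'll lower it slightly, then push back (+0.955, +0.296), most of the 8 mm first.

step_arm --series '[[[0.04,0,0,-0.001,0],[0.04,0,0,-0.001,0],[0.04,0.001,0.0003,-0.001,0],[0.04,0.0025,0.0008,-0.001,0],[0.04,0.004,0.0012,-0.001,0],[0.04,0.0055,0.0017,-0.001,0],[0.04,0.0055,0.0017,-0.001,0],[0.04,0.0055,0.0017,-0.001,0]]]'

```text
clock: 14.37
position: [0.5259, 0.011, 0.069]
ee_rot: [3.107, 0.467, -0.004]
force: [0.3, 0.5, 0.6]
width: 0.609
```

```bash
python3 - <<'E'
from h import *
print(observe()['position'],observe()['force'],observe()['ft_torque'])
snap("scene","17",(320,230,420,305),8);edges("17")
E
```

```text
[0.52589417 0.01097256 0.06903635] [0.34265559 0.50443737 0.6308151 ] [ 0.0182862  -0.02268952  0.00988656]
plane n 260 tilt [-0.94  0.69] x -16.4 43.7 z mean 52.9 y -18.3 17.6 z at x=0: 53.2
plane n 502 tilt [-1.12 -0.16] x 48.2 114.2 z mean 67.6 y -26.5 27.1 z at x=0: 69.1
```

View pics/scene17.png

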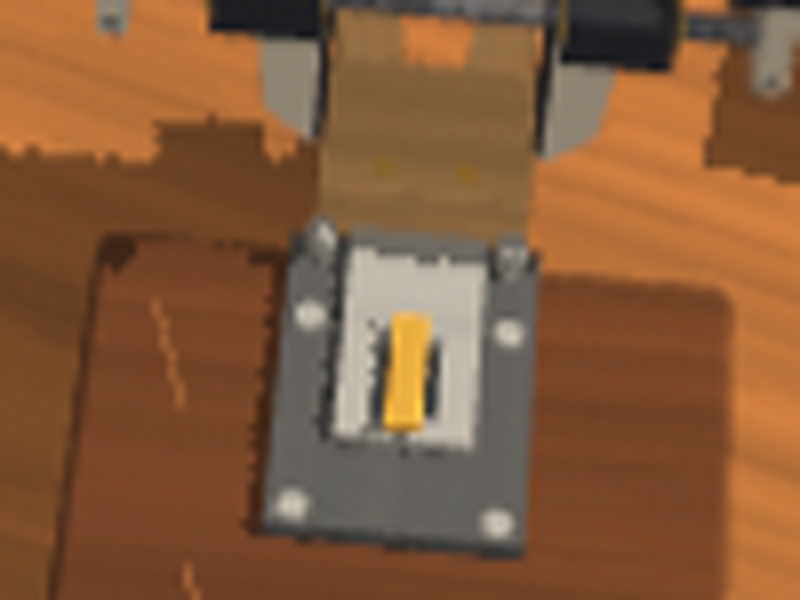

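The nose is now about 1° low. I'll raise it 0.8 mm and push on to the dowels.

step_arm --series '[[[0.04,0,0,0.0008,0],[0.04,0.0005,0.0002,0.0008,0],[0.04,0.001,0.0003,0.0008,0],[0.04,0.0015,0.0005,0.0008,0],[0.04,0.0015,0.0005,0.0008,0]]]'

```text
clock: 14.83
position: [0.5273, 0.0115, 0.0698]
ee_rot: [3.107, 0.467, -0.004]
force: [-0.9, -1.1, -1.0]
width: 0.607
```

step_arm --series '[[[0.04,0.0005,0.0002,0,0],[0.04,0.001,0.0003,0,0],[0.04,0.001,0.0003,0,0]]]'

```text
clock: 15.08
position: [0.5276, 0.0115, 0.0696]
ee_rot: [3.106, 0.467, -0.007]
force: [-3.1, -1.3, 0.3]
width: 0.611
```

step_arm --series '[[[0.04,0.0005,0.0002,0,0],[0.04,0.001,0.0003,0,0],[0.04,0.001,0.0003,0,0]]]'

```text
clock: 15.33
position: [0.5277, 0.0115, 0.0694]
ee_rot: [3.106, 0.467, -0.01]
force: [-4.8, -1.5, 2.2]
width: 0.61
```

```bash
python3 - <<'E'
from h import *
print(observe()['position'],observe()['force'],observe()['ft_torque'])
snap("scene","18",(320,230,420,305),8);edges("18")
E
```

```text
[0.52770335 0.01149505 0.06936535] [-4.82327803 -1.53099581  2.18903614] [-0.28478592  1.15287857  0.1124414 ]
plane n 244 tilt [-1.3  -0.12] x -15.8 42.3 z mean 53.1 y -18.5 17.5 z at x=0: 53.4
plane n 510 tilt [-0.79 -0.65] x 45.9 110.1 z mean 68.0 y -26.6 27.1 z at x=0: 69.0
```

View pics/scene18.png

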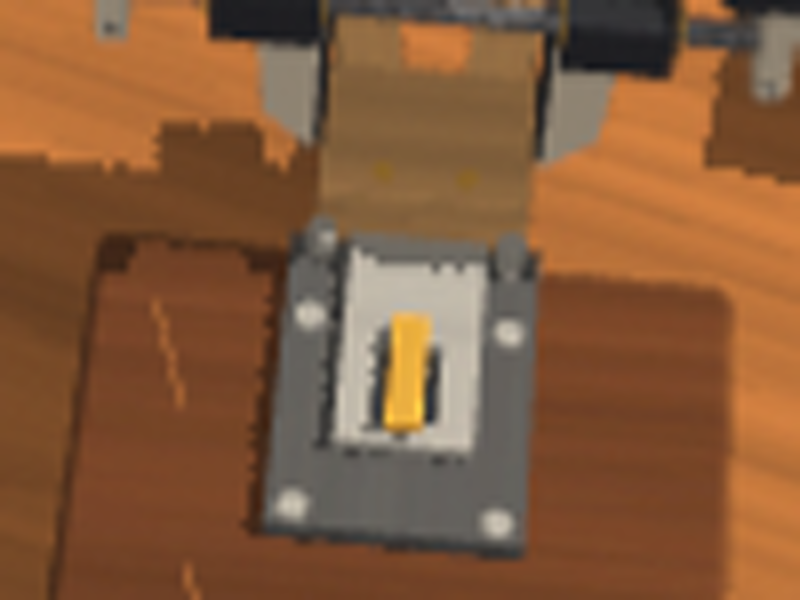

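The shoulder is against the dowels (about 5 N reaction). I'll relieve the downward pressure, then open the fingers.

step_arm --series '[[[0.04,0.0004,0.0001,0.0008,0],[0.04,0.0004,0.0001,0.0008,0],[0.04,0.0004,0.0001,0.0008,0]]]'

```text
clock: 15.63
position: [0.5279, 0.0115, 0.0701]
ee_rot: [3.106, 0.467, -0.01]
force: [-4.1, -0.9, -0.6]
width: 0.605
```

```bash
python3 - <<'E'
from h import *
print(observe()['position'],observe()['force'],observe()['ft_torque'])
snap("scene","19",(320,230,420,305),8);edges("19")
E
```

```text
[0.52788216 0.01150037 0.070058  ] [-4.06042887 -0.85082732 -0.56472316] [-0.27497817  0.79814343  0.04484455]
plane n 236 tilt [-0.62 -0.91] x -15.5 39.3 z mean 52.5 y -18.4 17.5 z at x=0: 52.7
plane n 515 tilt [-0.09 -0.16] x 46.0 110.6 z mean 68.7 y -26.5 27.1 z at x=0: 68.8
```

The peg is level and seated. Releasing.

step_arm --series '[[[0.06,0,0,0,0],[0.07,0,0,0,0],[0.08,0,0,0,0],[0.08,0,0,0,0],[0.08,0,0,0.02,0],[0.08,0,0,0.05,0],[0.08,0,-0.03,0.09,0],[0.08,-0.03,-0.07,0.12,0],[0.08,-0.06,-0.11,0.13,0],[0.08,-0.08,-0.15,0.13,0],[0.08,-0.1,-0.19,0.13,0],[0.08,-0.1,-0.22,0.13,0],[0.08,-0.1,-0.25,0.13,0],[0.08,-0.1,-0.25,0.13,0],[0.08,-0.1,-0.25,0.13,0]]]'

```text
clock: 16.93
position: [0.427, -0.2427, 0.2004]
ee_rot: [3.106, 0.456, -0.01]
force: [0.3, 1.1, 0.6]
width: 0.868
```

```bash
python3 - <<'E'
from h import *
print(observe()['position'],observe()['force'])
snap("scene","20",(320,200,420,305),7);edges("20")
snap("top","20",(195,165,310,290),6)
p=np.load("pics/top20.npz")['p']
print(rect(mask(p,'wood'),(225,240,310,300),"top",.068))
h=cv2.cvtColor(p,cv2.COLOR_RGB2HSV);
print('brass',rect(mask(p,'brass'),(195,165,310,275),"top",.059)[0])
E
```

```text
[ 0.42700652 -0.2426668   0.20035289] [0.33985226 1.12934044 0.58479756]
plane n 289 tilt [-0.49 -0.04] x -16.7 49.4 z mean 52.3 y -18.3 17.4 z at x=0: 52.5
plane n 521 tilt [-0.07 -0.18] x 45.2 113.9 z mean 68.4 y -26.5 27.1 z at x=0: 68.5
(((524.358154296875, 10.655567169189453), (79.03759002685547, 57.07239532470703), 17.11716079711914), array([0.52804268, 0.01230888]), 928, (np.float64(264.89008620689657), np.float64(268.23275862068965)))
brass ((607.4293212890625, 36.07050704956055), (33.22972106933594, 9.028369903564453), 17.446571350097656)
```

View pics/scene20.png

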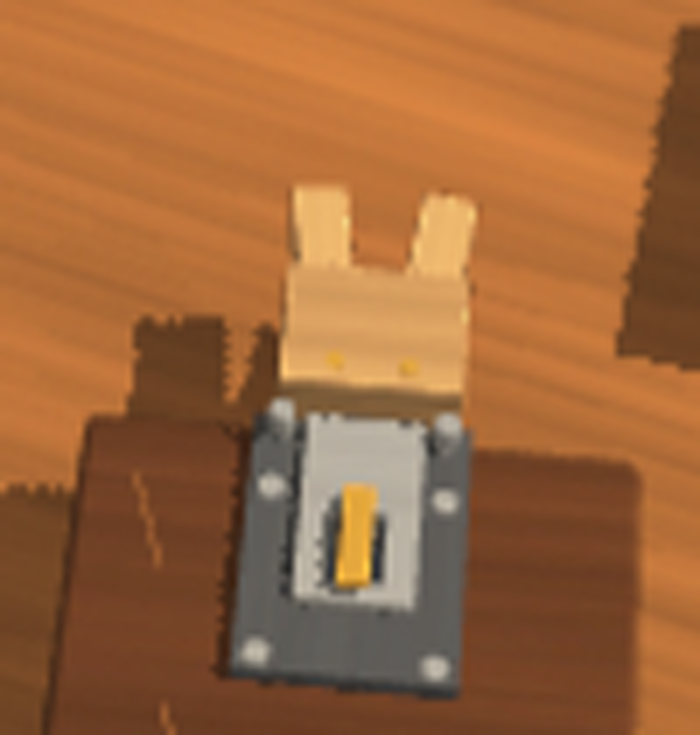

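View pics/top20.png

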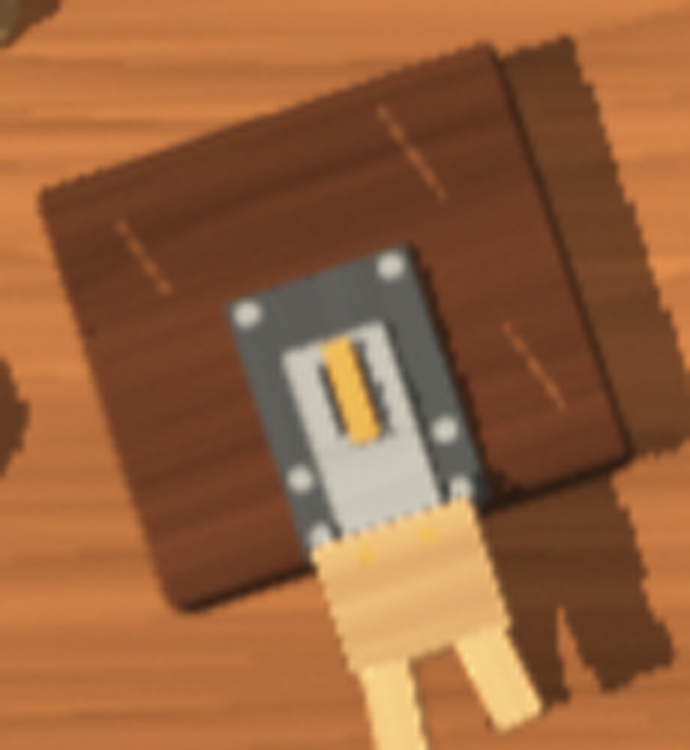

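The top view shows the peg's eye around the head, at about (254,230), with its shoulder at the dowels. The nose's centre is 86.8 mm from the stud (87 when home), its yaw matches within 0.4°, and it is level. I'll do one last check of the other objects, then hand in.

```bash
python3 - <<'E'
from h import *
a=np.load("pics/top0.npz")['p'].astype(int)
b,_=eyes.get_image("top");b=b.astype(int)
for n,(x0,y0,x1,y1) in dict(cup=(130,222,172,262),figure=(176,152,202,178),chisel=(490,190,522,284)).items():
    print(n,abs(a[y0:y1,x0:x1]-b[y0:y1,x0:x1]).mean().round(2))
print(arm.sign_off())
E
```

```text
cup 11.97
figure 11.07
chisel 26.61
the job is handed in; nothing more can be done
None
```

```bash
python3 - <<'E'
import numpy as np,cv2
a=np.load("pics/top0.npz")['p'];b=np.load("pics/top20.npz")['p']
for n,(x0,y0,x1,y1) in dict(cup=(130,222,172,262),figure=(176,152,202,178),chisel=(490,190,522,284),bare=(300,100,400,150)).items():
    A=cv2.cvtColor(a,cv2.COLOR_RGB2GRAY)[y0:y1,x0:x1];B=cv2.cvtColor(b,cv2.COLOR_RGB2GRAY)[y0-8:y1+8,x0-8:x1+8]
    r=cv2.minMaxLoc(cv2.matchTemplate(B,A,cv2.TM_CCOEFF_NORMED));print(n,'shift px',np.array(r[3])-8,'score',round(r[1],3), A.mean(),B.mean())
E
```

```text
cup shift px [0 0] score 0.999 130.48154761904763 135.89285714285714
figure shift px [0 0] score 1.0 120.61094674556213 134.49319727891157
chisel shift px [0 0] score 0.629 122.00531914893617 109.90397727272727
bare shift px [0 0] score 0.99 124.0332 137.8457419017764
```

```bash
python3 - <<'E'
import numpy as np,cv2
a=np.load("pics/scene0.npz")['p'];b=np.load("pics/scene20.npz")['p']
x0,y0,x1,y1=145,175,190,240
g=lambda p:cv2.cvtColor(p,cv2.COLOR_RGB2GRAY)
r=cv2.minMaxLoc(cv2.matchTemplate(g(b)[y0-8:y1+8,x0-8:x1+8],g(a)[y0:y1,x0:x1],cv2.TM_CCOEFF_NORMED));print(np.array(r[3])-8,r[1])
E
```

```text
[0 0] 0.605875551700592
```

```bash
python3 - <<'E'
import numpy as np,cv2
a=np.load("pics/scene0.npz")['p'];b=np.load("pics/scene20.npz")['p']
f=lambda p:cv2.resize(p[165:250,135:200],None,fx=6,fy=6)
cv2.imwrite("pics/chk.png",np.hstack([f(a),f(b)])[:,:,::-1])
E
```

```text
(no output)
```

View pics/chk.png

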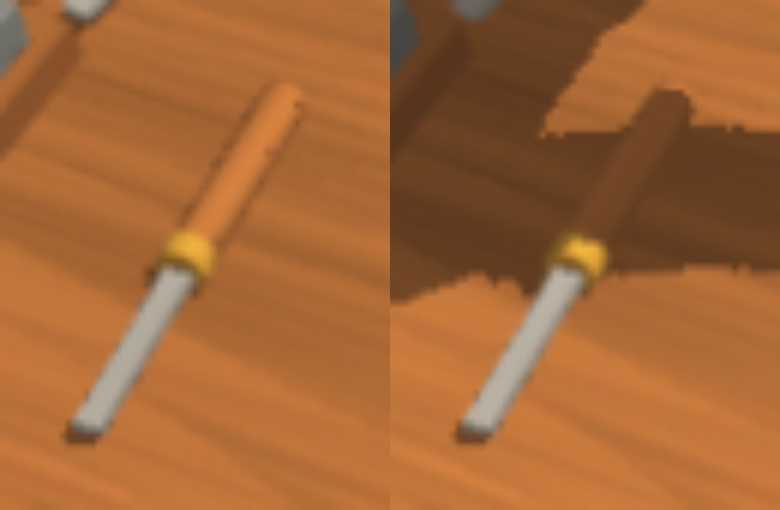

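The peg is mounted, released and handed in at about 17 s of the 72 s; the hand-in reports no verdict. I let the peg droop to 24° in a light grip and clamped it. Then I slid the heel bar under the head to the neck, lowered the nose, pushed back until the dowels answered with about 5 N, and let go.

**Peg fit, last checks:**
- **Position:** the nose's centre is 86.8 mm from the stud, against 87 when home.
- **Angle:** the yaw matches the mount within 0.4°.
- **Level:** the tang's tilt read 0.5° and the nose's 0.1°. The tang's top is at 52.3 mm, so its underside is on the plate at about 48 mm.
- **Force:** the highest wrist readings between moves were about 5 N.

**Cup, chisel and figure:**
- **Cup and figure:** no shift in the images.
- **Chisel:** the automatic image match was poor (score 0.6). The close-up shows only the arm's shadow over it, with the chisel in the same place.

**Problems along the way:** pivoting failed at 71 mm with both 4 N and 3 N of grip. I regripped at about 84 mm, higher on the nose. A 2.5 mm sideways drift was corrected before contact.

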